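# Counterhold the nut on the granite puck sample

### The arm

A 6-joint arm with a two-finger parallel gripper is mounted at the origin on the work surface. World frame = base frame: x ahead of the robot, y to its left, z up, the work surface at z = 0. Lengths are in mm, angles in rad, forces in N, time in s.
With the tool pointing down it reaches from about 275 to 750 mm from the base axis. Payload 10.2 kg.
Tool frame: the origin (TCP) lies on the centre line of the jaws, within the pads' length; the fingertips stand 17 mm ahead of it and the grasp point (between the pads) lies 2 mm behind it (ctrl.tip_extent is the distance from the TCP to the fingertips, in mm); z points along the fingers, y is the line along which they close (so a half turn about z gives the same grasp; the last joint's range is limited). The gripper opens to 85 mm and grips with 20 to 120 N. Pads are 22 mm wide; open, the fingers measure 114 mm over their backs; the gripper's body (76 mm by 85 mm) begins 54 mm behind the grasp point. The pads swing forward as they close: fully open they stand 13 mm farther back than shut.
Start: joints at [-1.468, 0.313, 1.498, -0, 1.331, -0.223], TCP at [168.022, -497.393, 222.194] pointing down, gripper open.
Joint ranges: [-2.94, 2.94], [-0.97, 2.17], [0.19, 2.56], [-1.23, 4.37], [0.02, 3.11], [-2.88, 2.88]. Speed limits (rad/s): [2.39, 2.39, 3.01, 3.14, 3.14, 3.14].

### API

Orientations are given as a unit quaternion [w, x, y, z].
In Python, from rig import sensors, capture, ctrl, cut_out, place_of gives the robot as it stands.
- The arm moves only by the shell command python3 -m jog 'ROWS' [FORCE]. ROWS is JSON, a list of rows, each a list of 3 entries, a list of its own where there are three numbers: the shift along the world's x, y, z in mm, then the turn, a rotation vector about the world's x, y, z in degrees, then the closure, from 0 (fully open) to 1 (shut). A call has exactly 8 rows; each row is the pose to reach, as a shift and turn from the pose commanded when the call began; what a row does not reach only later rows make up. A row lasts 1/12 s, in which the tool goes at most 41.7 mm and 7.16 degrees, less where a joint would pass 70% of its speed; a pose out of reach is approached as far as the arm can. A call with a gripper value outside its range is refused whole. The fingers move at their own pace and stop on an object; FORCE is the grip in N (left out, the last holds). Time passes only in rows, so rows that repeat a pose let the fingers close, or fill a call up. It gives the time, the measured TCP pose, the force and the opening at its end, in the units of the state.
- sensors.sense(): the state, without advancing time (a new reading comes with each control period).
- capture(name): name is "scene" or "top"; returns a dict with "color" (400x640x3 uint8, blue, green, red), "z_map" (400x640 float32, mm along the optical axis (not along the pixel's ray), 0 where there is no reading), "camera_matrix" (3x3 intrinsics, pixels), "R" (3x3) and "t" (3): a world point X has camera coordinates R X + t. Camera axes: x right, y down, z forward; pixel columns grow to the right and rows downward; lengths in mm; the calibration is good to about 2 mm. A picture is of the moment at which its call begins.
- ctrl.finish_job(): hands the job in, once; it reports no verdict.
Trained networks look in a picture, given as the dict that the camera call returned (one of the last four; its "shot" number tells which), for a name from the list of things; names that differ only in an ending like _2 or _b are one class to them, and where a whole thing is asked for, a point or a joint stands for the part that bears it (a point fixed in the world has none). Each returns a list of dicts, best first, with "p" (0 to 1); they miss things now and then, are a little off and sometimes report something else, mostly with a low value. They report only what shows in the picture. A call takes as long as a camera call. They do not tell look-alikes from the thing itself.
- cut_out(picture, query): "region" (400x640 bool, what is visible of it) and "box" ([left, top, right, bottom] in pixels, round what is visible of it).
- place_of(picture, query): "centre" ([row, column] in pixels: a listed point, or the origin of a listed thing).
The state is a dict: "time_s": time; "joints": joint angles; "dq": joint speeds; "tau": joint torques, N m; "eef_pos": TCP position; "ee_rot": TCP orientation; "force": force on the tool from outside, world axes, zero at the start; "wrist_torque": the same for the moment, N m; "grip_width": opening from 0.0 (shut) to 1.0 (fully open).
Only numpy, scipy, OpenCV 4.12 (cv2) and the standard library are available. Lean on these libraries where they do the work, as an engineer would, in place of code of your own. Each camera call takes 0.05 s, during which the arm holds its last target. There are 200 camera calls.

### The job

I am about to tighten the bolt from under the shelf, so please hold its nut for me: pull the nut driver up out of the wooden tool block, bring it upright over the large hex nut in the middle of the clamped granite puck, turn it until its socket meshes with the nut, and push it fully home onto the washer. Finish still gripping the driver by its handle and pressing it down with at least half a kilo of push, and leave the mug, the nylon washer and the magnetic pickup tool where they are.

Things in the scene. Friction and masses are not known exactly. Their poses are not given: they have to be found in the camera images.
- driver: Nut driver, 200 mm long, 0.19 to 0.30 kg, standing upright, socket down, loose in an outer bore of the tool block. Origin: centre of the socket's open mouth at its bottom end; z up the axis to the handle. Steel socket 36 mm across, 44 mm high, its hexagonal recess 24 mm deep, 25.6 mm across flats; 12 mm shaft above it. x is square to a pair of flats of the recess (flats face every 60 degrees).
- driver_grip (a point): The place to grip: on the nut driver's axis in its black handle, 165 mm above the socket mouth, axes as driver. The handle is hexagonal, 32 mm across flats (37 mm over corners), from 110 to 196 mm above the mouth, with a slightly domed end at 200 mm; its flats are in line with those of the recess, so x is square to one pair of them.
- block: Fixed wooden tool block, 75 mm (x) by 220 mm (y) by 60 mm high, with three upright bores 39 mm across and 45 mm deep (floor 15 mm above the shelf) in a row at y = -70, 0 and +70 mm. Origin: centre of its underside, on the shelf; z up. The middle bore is empty; nut driver and pickup tool stand in the outer two, either way round.
- nut_foot (a point): Centre of the underside of the large hex nut, on its washer; z up. 24 mm across flats, 27.7 mm over corners, full hexagon up to 12 mm, its corners then chamfered to a round top 22 mm across at 15 mm; the 16 mm bolt ends at 19 mm. x is square to a pair of flats (flats face every 60 degrees). It lies at any angle, stiff on its thread (0.3 N m). Socket fully home: its mouth at this point.
- fixture: Fixed: granite puck 130 mm across, 40 mm high, held by a steel toggle clamp; on its middle the flat washer and the nut. Origin: on the puck's axis at shelf height; z up. The clamp stands on its +y side: arm from 37 mm out, spindle 53 mm out (tops 71 and 90 mm above the shelf), base 78 to 162 mm out, hand grip out to 310 mm, 95 mm above the shelf.
- pickup: Magnetic pickup tool, bystander, standing in the other outer bore: thick rubber grip (32 mm across) down, thin rod and small magnet head (16 mm across) up, 164 mm long. Origin: centre of its bottom end.
- mug: Blue enamel mug, bystander, 82 mm across the rim, 80 mm high, handle on its +y side. Origin: centre of its underside.
- washer: Orange nylon spacer washer, bystander, lying flat, 50 mm across, 6 mm thick. Origin: centre of its underside.
- flat_washer: Plain flat steel washer under the large nut, fixed on the middle of the puck, 44 mm across, 3 mm thick. Origin: centre of its underside, on the puck's top; its upper face is at point nut_foot, 43 mm above the shelf. The rim of the socket's mouth (25.6 mm flats inside, 36 mm outside) lands on it.
Not all that is in view belongs to the job. What is shaped like the driver but orange or yellow is not meant.

How it is judged:
By the outcome, as a careful person would: the job done as asked, in the order asked, and still so for the second after the job is handed in, while the arm keeps its last pose, push and grip.
It also fails if it takes over 48 s, if anything falls off the work surface, if the arm or the gripper's body presses on something with over 40 N, if the wrist force passes 120 N, or if a joint passes its speed limit or range.

## Working session

There is one attempt and no reset: what is moved stays moved. The work goes in short steps, Python scripts to look and compute and a shell command to move; the robot and the scene stay as the last step left them, time stands still between calls to the robot, and variables do not carry over. Pictures are saved under pics/ and viewed, on a budget of 10 in all, crops included, one or two more only if the job needs it, and the job is handed in when it is done.

```bash
mkdir -p pics; ls; cat > h.py <<'E'
import numpy as np, cv2
from rig import sensors, capture, ctrl, cut_out, place_of
def ray(p,rc):
    d=np.linalg.inv(p["camera_matrix"])@np.array([rc[1],rc[0],1.]); R=np.array(p["R"]);t=np.array(p["t"])
    return -R.T@t, R.T@d
def at_z(p,rc,z):
    o,d=ray(p,rc); return o+d*(z-o[2])/d[2]
def proj(p,X):
    c=np.array(p["R"])@np.array(X,float)+p["t"]; q=p["camera_matrix"]@c; return q[:2]/q[2]
def cloud(p,mask):
    r,c=np.nonzero(mask&(p["z_map"]>0)); z=p["z_map"][r,c]
    d=np.linalg.inv(p["camera_matrix"])@np.vstack([c,r,np.ones_like(r)])
    return ((d*z).T-p["t"])@np.array(p["R"])
E
python3 - <<'E'
from h import *
Z={'driver':15,'driver_grip':180,'block':0,'nut_foot':43,'fixture':0,'pickup':15,'mug':0,'washer':0,'flat_washer':40}
for n in("scene","top"):
    p=capture(n); cv2.imwrite(f'pics/{n}1.png',p["color"])
    o,_=ray(p,(0,0)); print(n,o.round(),'f',p["camera_matrix"][0,0])
    for k in Z:
        for r in place_of(p,k)[:3]: print(k,round(r["p"],2),np.round(r["centre"]),at_z(p,r["centre"],Z[k]).round(1))
print({k:np.round(v,3) for k,v in sensors.sense().items()})
E
```

```text
pics
scene [1021.   85. 1040.] f 512.624498542339
driver 0.93 [215. 250.] [ 508.5 -267.6   15. ]
driver 0.84 [194. 293.] [ 421.1 -195.5   15. ]
driver 0.71 [216. 209.] [ 544.3 -356.7   15. ]
driver_grip 0.92 [139. 225.] [ 437.8 -337.   180. ]
driver_grip 0.87 [174. 242.] [ 508.1 -265.3  180. ]
driver_grip 0.84 [149. 288.] [ 415.6 -201.3  180. ]
block 0.72 [231. 276.] [ 520.  -200.7    0. ]
nut_foot 0.58 [293. 409.] [582.6 126.3  43. ]
fixture 0.89 [297. 403.] [578.2 117.5   0. ]
fixture 0.7 [290. 406.] [561.  120.7   0. ]
pickup 0.65 [245. 297.] [ 545.  -139.1   15. ]
washer 0.61 [207. 357.] [396.1 -42.4   0. ]
flat_washer 0.64 [214. 252.] [ 518.2 -255.3   40. ]
flat_washer 0.63 [291. 407.] [579.2 120.5  40. ]
top [ 442. -106.  826.] f 380.6870076676527
driver 0.93 [257. 449.] [ 419.8 -343.6   15. ]
driver 0.92 [195. 459.] [ 550.7 -365.5   15. ]
driver 0.76 [214. 408.] [ 509.1 -259.5   15. ]
driver_grip 0.82 [212. 427.] [ 499.4 -259.7  180. ]
driver_grip 0.73 [255. 481.] [ 428.2 -347.   180. ]
driver_grip 0.65 [185. 487.] [ 546.9 -360.   180. ]
block 0.67 [208. 377.] [ 521.3 -194.9  
[... 166 characters left out ...]
[ 521.5 -303.6    0. ]
pickup 0.66 [198. 348.] [ 541.2 -132.1   15. ]
mug 0.56 [258. 254.] [408.5  69.9   0. ]
washer 0.93 [267. 303.] [391.9 -38.    0. ]
washer 0.63 [178. 230.] [582.1 129.    0. ]
flat_washer 0.71 [177. 228.] [577.4 123.   40. ]
{'time_s': np.float64(1.0), 'joints': array([-1.468,  0.313,  1.498,  0.   ,  1.331, -0.223]), 'dq': array([ 0.001, -0.   , -0.001,  0.001,  0.001, -0.   ]), 'tau': array([  0.   , -41.217, -25.99 ,  -0.   ,   0.   ,   0.   ]), 'eef_pos': array([ 168.018, -497.394,  222.2  ]), 'ee_rot': array([-0.   ,  0.987,  0.162,  0.   ]), 'force': array([-0.033, -0.281,  0.209]), 'wrist_torque': array([-0.028,  0.023, -0.033]), 'grip_width': np.float64(0.998)}
```

```bash
python3 -c "
import cv2,numpy as np
a=cv2.imread('pics/scene1.png');b=cv2.imread('pics/top1.png')
cv2.imwrite('pics/both.png',cv2.resize(np.vstack([a,b]),(480,600)))"
```

```text
(no output)
```

View pics/scene1.png

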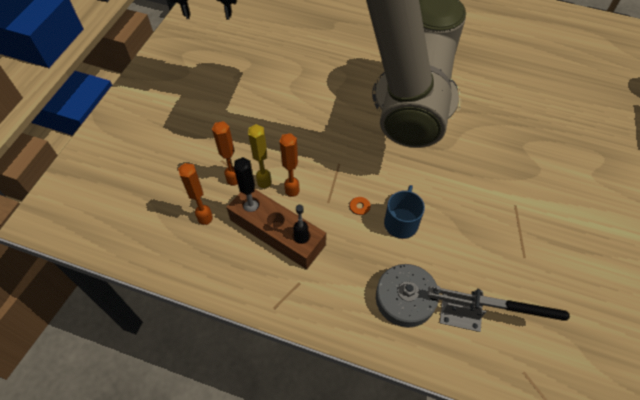

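View pics/top1.png

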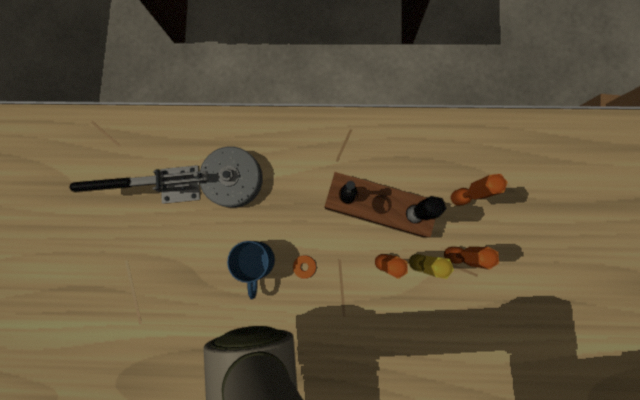

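The driver-shaped candidates in the scene view are orange at (192,190), (225,150) and (290,160), yellow at (258,155), and black-handled with a steel socket at (246,180). The black one fits: it's the only one standing in an outer bore, with the pickup at (301,225) in the other. I'll confirm that in a crop and measure.

```bash
cat > m.py <<'E'
from h import *
p=capture("top"); s=capture("scene")
def crop(im,c,r,h,w,f): return cv2.resize(im[r-h:r+h,c-w:c+w],None,fx=f,fy=f,interpolation=cv2.INTER_CUBIC)
A=crop(p["color"],428,210,24,32,6);B=crop(p["color"],229,175,24,32,6);C=crop(s["color"],250,190,48,32,6)[:576];D=crop(s["color"],407,290,24,32,6)
top=np.hstack([A,B]);bot=np.hstack([crop(s["color"],248,182,24,32,6),D])
cv2.imwrite('pics/crops.png',np.vstack([top,bot]))
for n,q in(("top",p),("scene",s)):
    u=proj(q,(505,-262,100)); 
    for k,z0,z1 in(("driver",125,212),("fixture",30,41),("block",50,62)):
        rs=cut_out(q,k)
        for r in rs[:5]:
            X=cloud(q,r["region"]);X=X[(X[:,2]>z0)&(X[:,2]<z1)]
            if len(X)<20: continue
            m=X.mean(0); (c,rad)=cv2.minEnclosingCircle(X[:,:2].astype(np.float32)); 
            print(n,k,round(r["p"],2),r["box"],len(X),m.round(1),'mec',np.round(c,1),round(rad,1),'rect',[np.round(v,1) for v in cv2.minAreaRect(X[:,:2].astype(np.float32))],'zmax',X[:,2].max().round(1))
    # cloud round driver handle
    X=cloud(q,np.ones((400,640),bool))
    H=X[(abs(X[:,0]-505)<32)&(abs(X[:,1]+262)<32)&(X[:,2]>205)&(X[:,2]<218)]
    print(n,'handle top',len(H),H.mean(0).round(1),H.min(0).round(1),H.max(0).round(1))
    N=X[(np.hypot(X[:,0]-580,X[:,1]-122)<25)&(X[:,2]>52)&(X[:,2]<64)]
    print(n,'nut',len(N),N.mean(0).round(1),N.min(0).round(1),N.max(0).round(1))
E
python3 m.py
```

```text
top driver 0.96 [410.0, 253.7, 452.1, 277.4] 513 [ 408.  -274.1  185.4] mec [ 407.2 -278.2] 17.5 rect [array([ 407.1, -278.1]), array([34.5, 31.5]), np.float64(80.7)] zmax 202.1
top driver 0.95 [375.1, 252.2, 408.3, 278.9] 430 [ 407.9 -203.7  190.1] mec [ 406.4 -206.6] 18.0 rect [array([ 406.8, -206.3]), array([34.7, 31.7]), np.float64(65.2)] zmax 202.4
top driver 0.92 [452.0, 170.9, 507.2, 207.8] 625 [ 544.3 -363.   180.4] mec [ 546.2 -368.4] 18.1 rect [array([ 546.4, -368.2]), array([32.3, 35.8]), np.float64(9.5)] zmax 202.2
top driver 0.86 [441.8, 249.7, 499.6, 270.3] 651 [ 425.1 -347.1  181. ] mec [ 424.2 -352.7] 18.1 rect [array([ 425.1, -352.5]), array([34.9, 32.6]), np.float64(62.8)] zmax 202.0
top driver 0.71 [406.6, 194.4, 445.9, 221.2] 332 [ 501.7 -257.   182.5] mec [ 505.  -264.7] 18.2 rect [array([ 505.6, -264.4]), array([32.1, 35.8]), np.float64(53.8)] zmax 212.0
top fixture 0.8 [69.1, 149.6, 264.3, 206.7] 2052 [578.2 118.6  39.1] mec [571.9 155.3] 99.3 rect [array([586.9, 146.9]), array([182.3, 128.6]), np.float64(74.1)] zmax 41.0
top fixture 0.73 [327.4, 175.3, 433.6, 
[... 1023 characters left out ...]
ene driver 0.69 [232.0, 157.6, 262.6, 213.0] 446 [ 514.3 -257.1  173.1] mec [ 506.  -262.8] 18.9 rect [array([ 509. , -261.7]), array([31.2, 32.4]), np.float64(13.3)] zmax 212.0
scene fixture 0.89 [376.3, 263.2, 570.3, 332.9] 1715 [584.3 126.   38.8] mec [581.9 170.7] 111.7 rect [array([562.3, 159.7]), array([130.7, 209.7]), np.float64(25.8)] zmax 41.0
scene block 0.75 [227.1, 191.3, 328.2, 268.2] 1965 [ 530.  -191.2   59.1] mec [ 523.8 -194.9] 114.9 rect [array([ 523.1, -196. ]), array([222.6,  77.7]), np.float64(74.8)] zmax 62.0
scene handle top 213 [ 507.2 -261.6  212.7] [ 488.2 -280.6  205.2] [ 523.2 -245.7  217.8]
scene nut 110 [581.7 122.9  58.4] [566.9 110.3  52. ] [592.1 136.3  63.8]
```

View pics/crops.png

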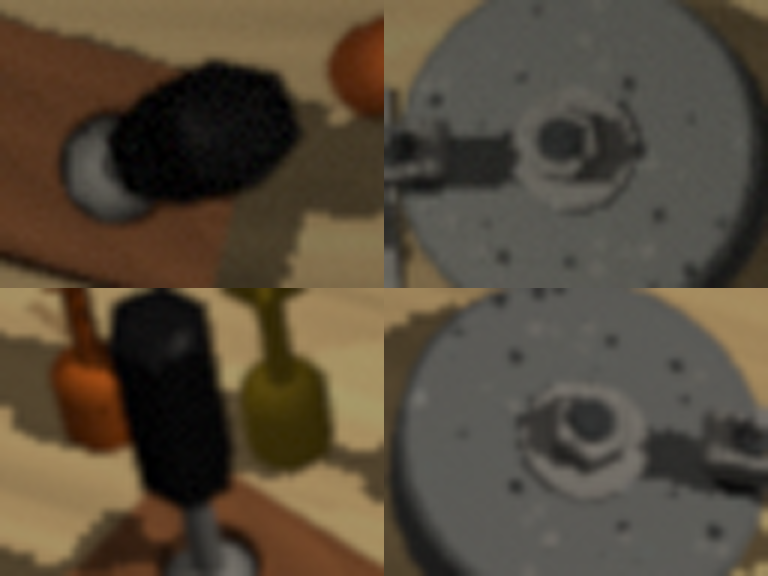

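The crops confirm it: the black handle with the steel socket below (top-left and bottom-left) stands in the wooden block. The nut sits on its washer (right crops). Next I'll get the yaws of the handle and nut.

```bash
cat > yaw.py <<'E'
from h import *
from scipy.optimize import minimize
def hexdist(P,c,a):  # max flat-normal projection (apothem of point)
    th=a+np.arange(6)*np.pi/3; return ((P-c)@np.array([np.cos(th),np.sin(th)])).max(1)
def fit(P,c0,ap,out=1):
    hull=cv2.convexHull(P.astype(np.float32))[:,0]; best=None
    for a in np.deg2rad(np.arange(0,60,2)):
        r=minimize(lambda v:np.sum(np.abs(hexdist(hull,v[:2],v[2])-v[3]))+ .5*abs(v[3]-ap),[*c0,a,ap],method='Nelder-Mead')
        if best is None or r.fun<best.fun: best=r
    v=best.x; return v[:2].round(1),round(np.degrees(v[2])%60,1),v[3].round(2),round(best.fun/len(hull),2)
def rend(q,c,a,im):  # image edge score for a nut prism
    pass
if __name__=="__main__":
  p=capture("top"); s=capture("scene")
  allX={}
  for n,q in(("top",p),("scene",s)):
    X=cloud(q,np.ones((400,640),bool)); allX[n]=X
    for z0,z1 in((150,218),(190,218),(205,218)):
        H=X[(np.hypot(X[:,0]-506,X[:,1]+263)<21)&(X[:,2]>z0)&(X[:,2]<z1)]
        print(n,'handle',z0,len(H),fit(H[:,:2],H[:,:2].mean(0),16))
    for z0,z1 in((48,63),(48,56)):
        N=X[(np.hypot(X[:,0]-580,X[:,1]-121)<17)&(X[:,2]>z0)&(X[:,2]<z1)]
        print(n,'nut',z0,z1,len(N),fit(N[:,:2],N[:,:2].mean(0),12))
  # image view of nut rectified at z=55 from both cameras, 10px/mm
  out=[]
  for q in(p,s):
    g=[proj(q,(580+dx,121+dy,55)) for dx,dy in((-22,-22),(22,-22),(22,22),(-22,22))]
    M=cv2.getPerspectiveTransform(np.float32(g),np.float32([(0,0),(380,0),(380,380),(0,380)]))
    out.append(cv2.warpPerspective(q["color"],M,(380,380),flags=cv2.INTER_CUBIC))
  cv2.imwrite('pics/nut.png',cv2.convertScaleAbs(np.hstack(out),alpha=1.5))
E
python3 yaw.py
```

```text
top handle 150 520 (array([ 505.3, -264.9]), np.float64(49.2), np.float64(16.0), np.float64(0.19))
top handle 190 411 (array([ 505.4, -264.9]), np.float64(49.4), np.float64(15.98), np.float64(0.21))
top handle 205 362 (array([ 505.5, -264.9]), np.float64(48.9), np.float64(15.89), np.float64(0.22))
top nut 48 63 119 (array([579.5, 120.8]), np.float64(49.9), np.float64(11.53), np.float64(0.19))
top nut 48 56 29 (array([579.5, 121. ]), np.float64(47.7), np.float64(11.53), np.float64(0.21))
scene handle 150 481 (array([ 504.8, -262.5]), np.float64(50.1), np.float64(17.03), np.float64(0.42))
scene handle 190 292 (array([ 505. , -263.2]), np.float64(49.6), np.float64(16.7), np.float64(0.55))
scene handle 205 212 (array([ 505.3, -263. ]), np.float64(48.1), np.float64(16.64), np.float64(0.45))
scene nut 48 63 121 (array([579.8, 123.2]), np.float64(53.0), np.float64(11.67), np.float64(0.45))
scene nut 48 56 29 (array([580.7, 122.7]), np.float64(45.2), np.float64(11.15), np.float64(0.41))
```

View pics/nut.png

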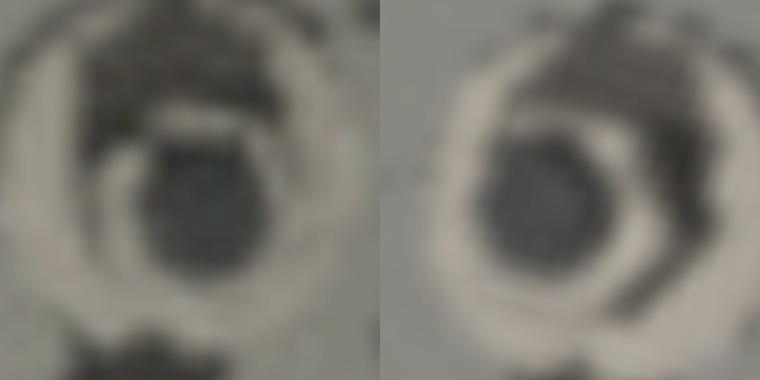

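The handle is at about (505,-264) with flats at 49°, so the tool is already within 1° of square to a pair of flats. Moving above the driver.

```bash
python3 -m jog '[[[0,0,40],[0,0,0.7],0],[[30,20,55],[0,0,0.7],0],[[64,44,55],[0,0,0.7],0],[[98,68,55],[0,0,0.7],0],[[132,91,55],[0,0,0.7],0],[[166,114,55],[0,0,0.7],0],[[200,138,55],[0,0,0.7],0],[[234,162,55],[0,0,0.7],0]]' 60
python3 -m jog '[[[34,24,0],[0,0,0],0],[[68,48,0],[0,0,0],0],[[90,62,0],[0,0,0],0],[[103,71,0],[0,0,0],0],[[103,71,0],[0,0,0],0],[[103,71,0],[0,0,0],0],[[103,71,0],[0,0,0],0],[[103,71,0],[0,0,0],0]]' 60
```

```text
time_s: 2.17
eef_pos: [403.4, -333.9, 277.4]
ee_rot: [0.0, 0.986, 0.168, 0.0]
force: [-1.1, 0.6, 1.2]
grip_width: 0.998
time_s: 2.83
eef_pos: [504.3, -265.1, 277.3]
ee_rot: [0.0, 0.986, 0.168, -0.0]
force: [-0.3, 0.2, -0.6]
grip_width: 1.004
```

```bash
python3 -m jog '[[[0.5,0.5,-20],[0,0,0],0],[[0.5,0.5,-45],[0,0,0],0],[[0.5,0.5,-70],[0,0,0],0],[[0.5,0.5,-90],[0,0,0],0],[[0.5,0.5,-99],[0,0,0],0],[[0.5,0.5,-99],[0,0,0],0.3],[[0.5,0.5,-99],[0,0,0],0.5],[[0.5,0.5,-99],[0,0,0],1]]' 80
python3 -m jog '[[[0,0,0],[0,0,0],1],[[0,0,0],[0,0,0],1],[[0,0,0],[0,0,0],1],[[0,0,0],[0,0,0],1],[[0,0,0],[0,0,0],1],[[0,0,0],[0,0,0],1],[[0,0,0],[0,0,0],1],[[0,0,0],[0,0,0],1]]' 80
python3 - <<'E'
from h import *
p=capture("top");cv2.imwrite('pics/t_g.png',p["color"]);s=capture("scene");cv2.imwrite('pics/s_g.png',s["color"][80:280,130:430])
import pickle
pickle.dump([{k:q[k] for k in("color","z_map","camera_matrix","R","t")} for q in(p,s)],open('g.pkl','wb'))
a=sensors.sense();print(a["wrist_torque"],a["force"])
E
```

```text
time_s: 3.5
eef_pos: [505.9, -264.6, 179.8]
ee_rot: [0.001, 0.986, 0.168, 0.001]
force: [-0.5, -0.3, 0.3]
grip_width: 0.604
time_s: 4.17
eef_pos: [506.1, -264.3, 179.7]
ee_rot: [0.001, 0.986, 0.168, 0.001]
force: [-0.3, -0.2, 5.6]
grip_width: 0.359
[-0.02556193  0.09802949  0.00273218] [ 0.12235658 -0.60361005  6.40397665]
```

```bash
python3 - <<'E'
import cv2,numpy as np
a=cv2.imread('pics/s_g.png');b=cv2.imread('pics/t_g.png')[120:320,300:600]
cv2.imwrite('pics/g.png',cv2.resize(np.hstack([a,b]),(800,267)))
E
```

```text
(no output)
```

View pics/g.png

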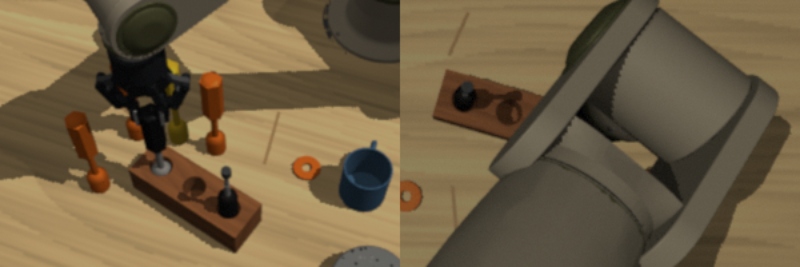

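The grip is on the handle in the scene view at about (153,125), and the opening of roughly 31 mm matches the flats. Lifting straight out.

```bash
python3 -m jog '[[[0,0,8],[0,0,0],1],[[0,0,18],[0,0,0],1],[[0,0,30],[0,0,0],1],[[0,0,45],[0,0,0],1],[[0,0,60],[0,0,0],1],[[0,0,75],[0,0,0],1],[[0,0,85],[0,0,0],1],[[0,0,85],[0,0,0],1]]' 100
python3 -m jog '[[[20,10,0],[0,0,0],1],[[45,25,0],[0,0,0],1],[[70,45,0],[0,0,0],1],[[90,70,0],[0,0,0],1],[[95,95,0],[0,0,0],1],[[95,120,0],[0,0,0],1],[[95,145,0],[0,0,0],1],[[95,170,0],[0,0,0],1]]' 100
```

```text
time_s: 4.93
eef_pos: [506.1, -264.3, 265.8]
ee_rot: [0.002, 0.986, 0.168, 0.001]
force: [-0.1, 0.5, -1.7]
grip_width: 0.356
time_s: 5.6
eef_pos: [600.2, -92.5, 262.2]
ee_rot: [-0.0, 0.986, 0.168, -0.001]
force: [0.8, 1.2, -2.7]
grip_width: 0.349
```

```bash
python3 - <<'E'
from h import *
s=capture("scene");p=capture("top")
a=sensors.sense();e=a["eef_pos"];print(np.round(e,1),a["force"].round(1),a["wrist_torque"].round(2),a["joints"].round(2))
for q in(s,p):
  for k in("driver","driver_grip"):
    for r in place_of(q,k)[:2]: print(k,round(r["p"],2),np.round(r["centre"]),at_z(q,r["centre"],e[2]-165 if k=="driver" else e[2]).round(1))
  X=cloud(q,np.ones((400,640),bool)); z=e[2]-164.7
  S=X[(np.hypot(X[:,0]-e[0],X[:,1]-e[1])<30)&(X[:,2]>z-6)&(X[:,2]<z+50)]
  if len(S)>20: print(len(S),S.min(0).round(1),S.max(0).round(1))
u=proj(s,e-[0,0,100]).astype(int);c=s["color"][u[1]-75:u[1]+75,u[0]-70:u[0]+70]
cv2.imwrite('pics/lift.png',cv2.resize(c,None,fx=4,fy=4)[:600])
E
```

```text
[600.4 -90.4 262.8] [-0.1 -0.7 -2.1] [-0.02 -0.02  0.01] [-0.34  0.48  1.16  0.    1.51  0.89]
driver 0.97 [180. 233.] [ 479.7 -312.8   97.8]
driver 0.85 [184. 261.] [ 468.  -249.1   97.8]
driver_grip 0.97 [181. 191.] [ 603.2 -313.2  262.8]
driver_grip 0.72 [217. 303.] [605.  -94.1 262.8]
311 [ 580.5 -109.5   95.4] [616.7 -73.6 147. ]
driver 0.66 [196. 460.] [ 536.8 -341.    97.8]
driver 0.63 [263. 383.] [ 408.9 -195.6   97.8]
driver_grip 0.85 [186. 486.] [ 531.1 -326.9  262.8]
driver_grip 0.74 [256. 479.] [ 428.5 -313.5  262.8]
```

View pics/lift.png

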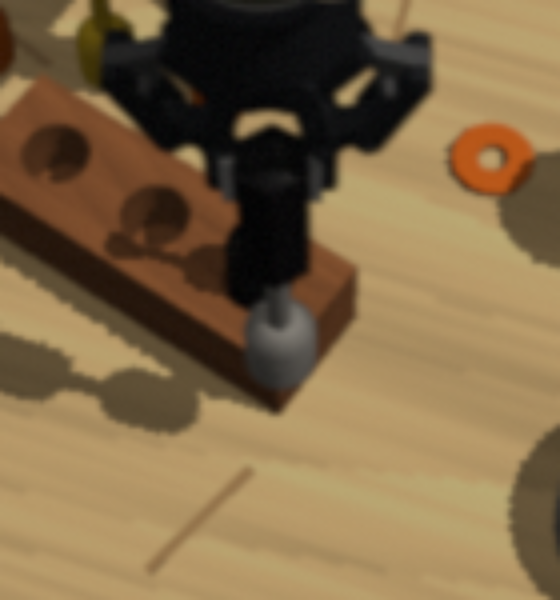

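The driver is held upright and clear of the block, with the socket at about (280,345) in the crop. I'll measure the socket offset and refine the nut angle with a small depth-render fit.

```bash
cat > nutfit.py <<'E'
from h import *
from scipy.optimize import least_squares
def nutz(x,y,a,c):
    # height of nut/bolt/washer surface over point, hex with chamfer
    dx,dy=x-c[0],y-c[1]; r=np.hypot(dx,dy); th=a+np.arange(6)*np.pi/3
    ap=(np.multiply.outer(dx,np.cos(th))+np.multiply.outer(dy,np.sin(th))).max(-1)
    z=np.where(r<22,43.,40.); top=np.minimum(58,58-(r-11)*3/2.86)
    z=np.where(ap<12,np.maximum(z,top),z); return np.where(r<8,62,z)
def render(q,pix,a,c):  # ray march
    o=-np.array(q["R"]).T@q["t"]; d=(np.array(q["R"]).T@np.linalg.inv(q["camera_matrix"])@np.vstack([pix[1],pix[0],np.ones(len(pix[0]))])).T
    zs=np.arange(64,39,-.25); t=(zs[None]-o[2])/d[:,2:]
    X=o[0]+d[:,:1]*t; Y=o[1]+d[:,1:2]*t
    hit=nutz(X,Y,a,c)>=zs[None]-1e-6; hit[:,-1]=True
    return t[np.arange(len(t)),hit.argmax(1)]   # depth along the optical axis
s=[capture("scene") for _ in range(3)]; p=[capture("top") for _ in range(3)]
for n,Q,c0 in(("scene",s,(580,122.5)),("top",p,(579.5,121))):
    q=Q[0]; u=proj(q,(*c0,52)).round().astype(int); 
    r,cc=np.mgrid[u[1]-13:u[1]+14,u[0]-13:u[0]+14]; r=r.ravel();cc=cc.ravel()
    D=np.array([k["z_map"][r,cc] for k in Q]); m=(D>0).all(0); P=at_z(q,(0,0),0)
    d=np.median(D,0); X=np.array([at_z(q,(i,j),50)[:2] for i,j in zip(r,cc)]); m&=np.hypot(*(X-c0).T)<20
    r,cc,d=r[m],cc[m],d[m]; print(n,len(d),'noise',D[:,m].std(0).mean().round(2))
    res=[]
    for a in range(0,60,5):
        b=None
        for dx in np.arange(-2,2.1,1):
            for dy in np.arange(-2,2.1,1):
                e=render(q,(r,cc),np.deg2rad(a),(c0[0]+dx,c0[1]+dy))-d; e-=np.median(e); f=np.minimum(abs(e),3).mean()
                if b is None or f<b[0]: b=(f,c0[0]+dx,c0[1]+dy)
        res.append((a,*np.round(b,3)))
    res.sort(key=lambda v:v[1]); print([tuple(map(float,v)) for v in res])
    if n=="scene":
        e=sensors.sense()["eef_pos"]; C=cloud(q,np.ones((400,640),bool))
        for z0,z1 in((102,120),(120,132)):
            S=C[(np.hypot(C[:,0]-e[0],C[:,1]-e[1])<24)&(C[:,2]>z0)&(C[:,2]<z1)]
            f=least_squares(lambda v:np.hypot(S[:,0]-v[0],S[:,1]-v[1])-18,e[:2],loss='soft_l1'); print('socket axis - TCP',(f.x-e[:2]).round(2),len(S))
        S=C[(np.hypot(C[:,0]-e[0],C[:,1]-e[1])<24)&(C[:,2]>90)];print('mouth z',np.percentile(S[:,2],[0,1,2]).round(1),e[2])
E
python3 nutfit.py
```

```text
scene 271 noise 1.4
[(50.0, 1.161, 579.0, 123.5), (45.0, 1.176, 579.0, 123.5), (55.0, 1.201, 579.0, 123.5), (0.0, 1.21, 579.0, 123.5), (40.0, 1.243, 579.0, 123.5), (5.0, 1.28, 579.0, 123.5), (25.0, 1.282, 579.0, 123.5), (20.0, 1.287, 579.0, 123.5), (35.0, 1.289, 579.0, 123.5), (30.0, 1.291, 579.0, 123.5), (15.0, 1.308, 579.0, 123.5), (10.0, 1.311, 579.0, 123.5)]
socket axis - TCP [-2.19  0.45] 71
socket axis - TCP [-2.44  0.15] 53
mouth z [ 98.6 105.9 112.5] 263.09720615612576
top 277 noise 0.48
[(35.0, 2.356, 577.5, 121.0), (30.0, 2.381, 577.5, 119.0), (25.0, 2.392, 577.5, 119.0), (15.0, 2.398, 578.5, 119.0), (20.0, 2.403, 577.5, 119.0), (10.0, 2.406, 578.5, 119.0), (40.0, 2.406, 577.5, 121.0), (55.0, 2.419, 577.5, 119.0), (45.0, 2.425, 577.5, 120.0), (50.0, 2.43, 577.5, 119.0), (0.0, 2.431, 577.5, 119.0), (5.0, 2.467, 577.5, 120.0)]
```

```bash
python3 -m jog '[[[-1,20,0],[0,0,0],1],[[-4,50,0],[0,0,0],1],[[-7,82,0],[0,0,0],1],[[-10,114,0],[0,0,0],1],[[-13,146,0],[0,0,0],1],[[-16,178,0],[0,0,0],1],[[-18,202,0],[0,0,0],1],[[-20,213,0],[0,0,0],1]]' 100
python3 -m jog '[[[0,0,0],[0,0,0],1],[[0,0,-5],[0,0,0],1],[[0,0,-12],[0,0,0],1],[[0,0,-18],[0,0,0],1],[[0,0,-22],[0,0,0],1],[[0,0,-22],[0,0,0],1],[[0,0,-22],[0,0,0],1],[[0,0,-22],[0,0,0],1]]' 100
python3 - <<'E'
from h import *
from scipy.optimize import least_squares
Q=[capture("scene") for _ in range(6)];T=capture("top")
a=sensors.sense();e=a["eef_pos"];print(e.round(2),a["force"].round(2),a["wrist_torque"].round(3),a["joints"].round(2))
z=e[2]-164.7
C=np.vstack([cloud(q,np.ones((400,640),bool)) for q in Q])
for z0,z1 in((z+6,z+22),(z+22,z+40)):
    S=C[(np.hypot(C[:,0]-e[0],C[:,1]-e[1])<24)&(C[:,2]>z0)&(C[:,2]<z1)]
    f=least_squares(lambda v:np.hypot(S[:,0]-v[0],S[:,1]-v[1])-18,e[:2],loss='soft_l1');print('socket axis in scene',f.x.round(2),len(S))
s=Q[0];u=proj(s,e-[0,0,165]).astype(int)
A=cv2.resize(s["color"][u[1]-50:u[1]+30,u[0]-40:u[0]+40],(400,400),interpolation=cv2.INTER_CUBIC)
u=proj(T,e-[0,0,165]).astype(int);B=cv2.resize(T["color"][u[1]-40:u[1]+40,u[0]-40:u[0]+40],(400,400),interpolation=cv2.INTER_CUBIC)
cv2.imwrite('pics/above.png',np.hstack([A,B]))
# puck centre in scene: washer/puck top cloud
P=C[(C[:,2]>37)&(C[:,2]<42)&(np.hypot(C[:,0]-580,C[:,1]-122)<80)]; print('puck rect',P.min(0),P.max(0))
E
```

```text
time_s: 6.87
eef_pos: [580.1, 121.8, 263.3]
ee_rot: [-0.0, 0.986, 0.169, 0.0]
force: [-0.3, 0.2, -1.9]
grip_width: 0.349
time_s: 7.53
eef_pos: [580.7, 118.9, 241.4]
ee_rot: [0.0, 0.986, 0.168, 0.0]
force: [0.0, 0.1, -2.0]
grip_width: 0.353
[580.53 119.15 241.3 ] [ 0.16 -0.19 -1.8 ] [-0.007  0.041 -0.018] [0.   0.45 1.25 0.   1.44 1.24]
socket axis in scene [578.52 119.86] 357
socket axis in scene [577.75 119.74] 922
puck rect [516.33525767  59.25840581  37.00104476] [645.15965204 187.69237369  41.99820667]
```

View pics/above.png

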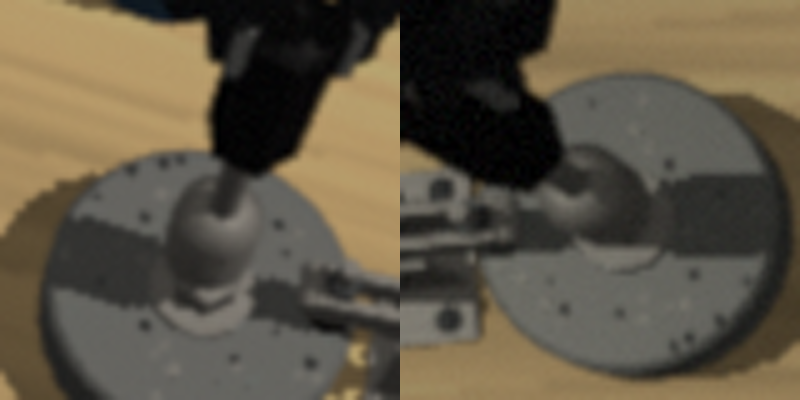

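The socket hangs above the nut, about 3 mm short in y (scene crop: socket bottom at (215,260), nut at (205,300)). I'll correct that and come down to just above the nut top.

```bash
python3 -m jog '[[[0,1.5,0],[0,0,0],1],[[0,3.1,-3],[0,0,0],1],[[0,3.1,-7],[0,0,0],1],[[0,3.1,-11],[0,0,0],1],[[0,3.1,-15],[0,0,0],1],[[0,3.1,-17],[0,0,0],1],[[0,3.1,-17],[0,0,0],1],[[0,3.1,-17],[0,0,0],1]]' 100
python3 - <<'E'
from h import *
s=capture("scene");T=capture("top")
e=sensors.sense()["eef_pos"];print(e,sensors.sense()["force"])
u=proj(s,[580,122,50]).astype(int)
A=cv2.resize(s["color"][u[1]-25:u[1]+25,u[0]-25:u[0]+25],(400,400),interpolation=cv2.INTER_CUBIC)
u=proj(T,[580,122,50]).astype(int);B=cv2.resize(T["color"][u[1]-25:u[1]+25,u[0]-25:u[0]+25],(400,400),interpolation=cv2.INTER_CUBIC)
cv2.imwrite('pics/near.png',np.hstack([A,B]))
E
```

```text
time_s: 8.55
eef_pos: [580.5, 122.2, 224.1]
ee_rot: [-0.0, 0.986, 0.168, -0.0]
force: [-0.4, 0.3, -1.3]
grip_width: 0.347
[580.6121072  122.16341999 224.41874969] [-1.15918116  1.18107729 -1.86768852]
```

View pics/near.png

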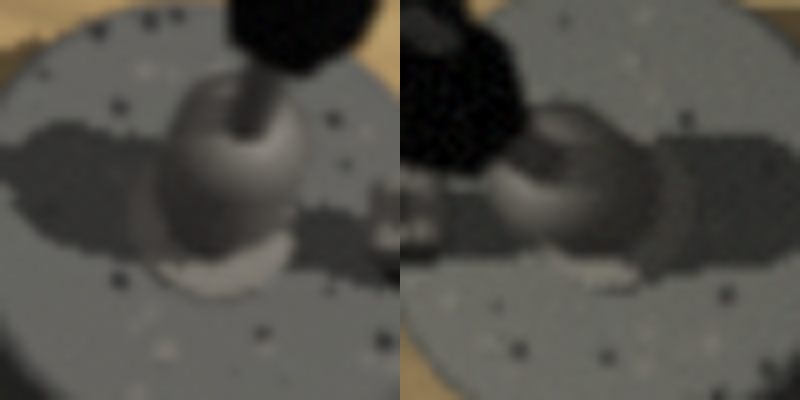

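The socket covers the nut, with the washer rim showing evenly below it in both views. Now feeling downward.

```bash
python3 -m jog '[[[0,0,-1],[0,0,0],1],[[0,0,-2],[0,0,0],1],[[0,0,-3],[0,0,0],1],[[0,0,-4],[0,0,0],1],[[0,0,-5],[0,0,0],1],[[0,0,-5.5],[0,0,0],1],[[0,0,-5.5],[0,0,0],1],[[0,0,-5.5],[0,0,0],1]]' 100; python3 -c "
from rig import sensors
a=sensors.sense();print(a['wrist_torque'],a['eef_pos'],a['force'])"
```

```text
time_s: 9.32
eef_pos: [580.5, 122.2, 218.7]
ee_rot: [-0.0, 0.986, 0.168, 0.0]
force: [-1.0, 1.0, -0.9]
grip_width: 0.35
[ 0.03061249 -0.0135739   0.0316218 ] [580.52999558 122.24739648 218.70228765] [-0.97394406  0.98263564 -0.85402764]
```

```bash
python3 -m jog '[[[0,0,-0.7],[0,0,0],1],[[0,0,-1.4],[0,0,0],1],[[0,0,-2.1],[0,0,0],1],[[0,0,-2.8],[0,0,0],1],[[0,0,-3.5],[0,0,0],1],[[0,0,-3.5],[0,0,0],1],[[0,0,-3.5],[0,0,0],1],[[0,0,-3.5],[0,0,0],1]]' 100; python3 -c "
from rig import sensors
a=sensors.sense();print(a['wrist_torque'],a['eef_pos'],a['force'])"
```

```text
time_s: 9.98
eef_pos: [580.5, 122.2, 215.2]
ee_rot: [0.0, 0.986, 0.168, 0.0]
force: [0.5, 0.4, -2.0]
grip_width: 0.35
[ 0.02693495 -0.07862128 -0.01339237] [580.53661594 122.17977815 215.22678845] [ 0.4930002   0.40924322 -1.98452894]
```

There's no resistance with the mouth at about 50.5, below the full hexagon (55), so it seems meshed at this angle. Going down to the washer.

```bash
python3 -m jog '[[[0,0,-1],[0,0,0],1],[[0,0,-2],[0,0,0],1],[[0,0,-3],[0,0,0],1],[[0,0,-4],[0,0,0],1],[[0,0,-5],[0,0,0],1],[[0,0,-5.8],[0,0,0],1],[[0,0,-6.5],[0,0,0],1],[[0,0,-6.5],[0,0,0],1]]' 100; python3 -c "
from rig import sensors
a=sensors.sense();print(a['wrist_torque'],a['eef_pos'],a['force'])"
```

```text
time_s: 10.65
eef_pos: [580.5, 122.2, 208.5]
ee_rot: [-0.0, 0.986, 0.168, -0.0]
force: [0.1, -0.5, -2.2]
grip_width: 0.354
[ 0.07663446 -0.04233797  0.00123156] [580.47028329 122.22115605 208.53343882] [ 0.12041844 -0.5422559  -2.24178028]
```

Now press in small steps for a firm push.

```bash
python3 -m jog '[[[0,0,-0.3],[0,0,0],1],[[0,0,-0.6],[0,0,0],1],[[0,0,-0.9],[0,0,0],1],[[0,0,-1.2],[0,0,0],1],[[0,0,-1.5],[0,0,0],1],[[0,0,-1.5],[0,0,0],1],[[0,0,-1.5],[0,0,0],1],[[0,0,-1.5],[0,0,0],1]]' 120; python3 -c "
from rig import sensors
a=sensors.sense();print(a['wrist_torque'],a['eef_pos'],a['force'])"
```

```text
time_s: 11.32
eef_pos: [580.7, 122.3, 207.9]
ee_rot: [0.0, 0.986, 0.168, 0.001]
force: [-1.6, 0.5, 6.3]
grip_width: 0.341
[0.14151278 0.30033041 0.03454631] [580.74380644 122.27343629 207.93193082] [-1.62317093  0.50396438  6.32274654]
```

```bash
python3 -m jog '[[[0,0,-0.4],[0,0,0],1],[[0,0,-0.8],[0,0,0],1],[[0,0,-1.2],[0,0,0],1],[[0,0,-1.2],[0,0,0],1],[[0,0,-1.2],[0,0,0],1],[[0,0,-1.2],[0,0,0],1],[[0,0,-1.2],[0,0,0],1],[[0,0,-1.2],[0,0,0],1]]' 120; python3 - <<'E'
from h import *
s=capture("scene");T=capture("top")
a=sensors.sense();print(a['wrist_torque'],a['eef_pos'],a['force'],a['time_s'],a['grip_width'])
u=proj(s,[580,122,75]).astype(int)
A=cv2.resize(s["color"][u[1]-50:u[1]+50,u[0]-50:u[0]+50],(400,400),interpolation=cv2.INTER_CUBIC)
u=proj(T,[580,122,50]).astype(int);B=cv2.resize(T["color"][u[1]-25:u[1]+25,u[0]-25:u[0]+25],(400,400),interpolation=cv2.INTER_CUBIC)
cv2.imwrite('pics/home.png',np.hstack([A,B]))
for k in("washer","mug","pickup"):
    for q in(s,T):
        for r in place_of(q,k)[:1]: print(k,round(r["p"],2),np.round(r["centre"]))
E
```

```text
time_s: 11.98
eef_pos: [581.0, 122.3, 207.9]
ee_rot: [0.0, 0.986, 0.168, 0.001]
force: [-2.5, 0.6, 11.7]
grip_width: 0.349
[ 0.16582696  0.66926261 -0.0066492 ] [580.98540546 122.32993978 207.88098513] [-1.91676559  0.12092296 12.24641099] 12.0833 0.3443999198832886
washer 0.75 [205. 360.]
washer 0.93 [268. 308.]
mug 0.93 [223. 402.]
pickup 0.88 [246. 300.]
pickup 0.74 [198. 348.]
```

View pics/home.png

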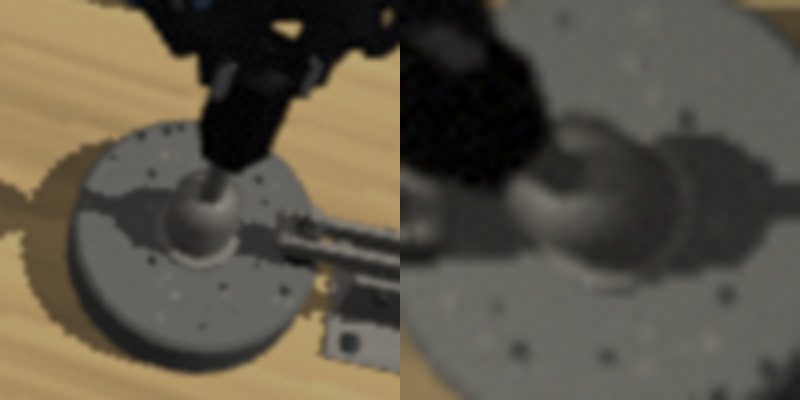

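```bash
python3 -c "
from rig import ctrl,sensors
print(sensors.sense()['force']);print(ctrl.finish_job())"
```

```text
[-1.20994879  0.53100144 11.05478329]
the job is handed in; nothing more can be done
None
```

The black nut driver is out of the block, seated on the large nut and down on its washer. The arm is still gripping its handle and pressing down with about 11–12 N, against the roughly 5 N you asked for. I handed the job in at about 12 s.

- **Meshing:** I did not turn the driver. The nut's angle measured about 50° and the handle's flats 49°, and the socket went past the nut's full hexagon without resistance.
- **Seating:** Firm contact came with the tool centre point at 207.9 mm. I had predicted 207.7 mm for fully home, and both camera views show the socket centred on the washer.
- **Bystanders:** The mug, nylon washer and pickup tool were away from my path. The last network detections put the washer within 5 pixels and the pickup within 3 of the first pictures. The mug was detected in only one of the two views, and I had no earlier fix in that view to compare.

- **Disagreements:** One nut-angle fit from the top camera gave 35°. I discounted it because I think the arm was blocking that view, though I didn't check. Pressing down also shifted the tool about 0.5 mm in x and built up a side moment of about 0.7 N·m.
- **Not checked:** I did not do a twist test, to avoid disturbing the nut.

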